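# Turn the tealight tin lid-down in its rest

## Robot

A 6-joint arm with a two-finger parallel gripper is mounted at the origin on the work surface. World frame = base frame: x ahead of the robot, y to its left, z up, the work surface at z = 0. Lengths are in m, angles in rad, forces in N, time in s.
With the tool pointing down it reaches from about 0.375 to 0.925 m from the base axis. Payload 5.7 kg.
Tool frame: the origin (TCP) lies where the fingers leave the gripper's body, on its centre line; the fingertips stand 73 mm ahead of it and the grasp point (between the pads) lies 54 mm ahead of it; z points along the fingers, y is the line along which they close (so a half turn about z gives the same grasp; the last joint's range is limited). The gripper opens to 85 mm and grips with 20 to 120 N. Pads are 22 mm wide; open, the fingers measure 114 mm over their backs; the gripper's body (76 mm by 85 mm) begins 54 mm behind the grasp point. The pads swing forward as they close: fully open they stand 13 mm farther back than shut.
Start: joints at [1.132, 0.359, 1.51, -0, 1.272, -0.115], TCP at [0.191, 0.569, 0.304] pointing down, gripper open.
Joint ranges: [-2.97, 2.97], [-1.01, 2.36], [0.21, 2.38], [-0.96, 4.11], [0.2, 2.71], [-2.98, 2.98]. Speed limits (rad/s): [2.39, 2.39, 3.14, 3.14, 3.14, 3.14].

## Interface

Orientations are given as [roll, pitch, yaw] about the fixed x, y, z axes, in that order (R = Rz(yaw) Ry(pitch) Rx(roll)).
In Python, from cell import sense, grab_frame, finish_job gives the robot as it stands.
- The arm moves only by the tool send_rows, never from a script. Its argument "series" is a list of rows, each a list of 3 entries, a list of its own where there are three numbers: the turn, a rotation vector about the tool's x, y, z in units of 6 degrees (1.0 is 6 degrees), then the shift along the tool's x, y, z in units of 25 mm (1.0 is 25 mm), then the finger opening in mm, from 0 to 85.4. A call has 1 to 12 rows; each row shifts and turns the commanded pose from where the row before left it, along the tool's axes as they then stand; what a row does not reach is not made up. A row lasts 1/10 s, in which the tool goes at most 50 mm and 8.59 degrees, less where a joint would pass 70% of its speed; a pose out of reach is approached as far as the arm can. A call is refused whole if a number of a shift passes 1 or a number of a turn 1, either way. A call with a gripper value outside its range is refused whole. The fingers move at their own pace and stop on an object; the grip force is fixed at half the most. Time passes only in rows, so rows that do not move let the fingers close. It gives the time, the measured TCP pose, the force, the opening and the grip force at its end, in the units of the state.
- sense(): the state, without advancing time (a new reading comes with each control period).
- grab_frame(name): name is "side" or "top"; returns a dict with "frame" (480x640x3 uint8, red, green, blue), "camera_matrix" (3x3 intrinsics, pixels), "D" ([k1, k2, p1, p2, k3] as OpenCV has them; the pictures are not rectified), "extrinsics" (4x4, takes a point from camera to world coordinates). Camera axes: x right, y up, looking along -z (the intrinsics and any distortion apply to the point x, -y, -z); pixel columns grow to the right and rows downward; lengths in m; the calibration is good to about 2 mm. A picture is of the moment at which its call begins. There is no depth.
- finish_job(): hands the job in; it is judged then, once.
The state is a dict: "t": time; "joint_positions": joint angles; "qvel": joint speeds; "tau": joint torques, N m; "eef_pos": TCP position; "ee_rot": TCP orientation; "contact_force": force on the tool from outside, world axes, zero at the start; "torque": the same for the moment, N m; "grip_width": finger opening in m; "grip_force": force on a finger pad.
Only numpy, scipy, OpenCV 4.12 (cv2) and the standard library are available. Lean on these libraries where they do the work, as an engineer would, in place of code of your own. Each camera call takes 0.05 s, during which the arm holds its last target. There are 200 camera calls.

## Task

Two flat tealight tins lean in steel rests on the fondue shelf; one is already stored lid-down, the other still shows its loose wooden lid facing up. Turn that one over and put it back in its own rest, centred and fully seated with the lid side lying against the backrest, pinching the lid shut so that it never comes off on the way. Leave the other tin where it is.

Things in the scene. Friction and masses are not known exactly. Their poses are not given: they have to be found in the camera images.
- tin: Tin to turn over: open dark-steel box; with lid a slab 90 (x) x 120 (y) x 36 mm (z), about 0.3 kg. Origin: slab centre. Underside z = -18, rim z = +12 mm; +z out of the mouth. At the start z points to the left as seen from the robot, 35 deg above level; x points down the backrest, 55 deg below level; y level. Its upper 50 mm stand free of the rest: lid and underside can be pinched, fingers coming down along its x.
- lid: Loose pale-wood lid of that tin, 0.08 kg, held only by its plug. Plate 86 x 116 x 6 mm at z = 12 to 18 mm; plug below it 7 mm deep, with about 1.3 mm play all round in the tin. Its frame is the tin's: when shut, both origins and axes agree within about 2 mm.
- rest: Fixed steel rest of that tin, 104 mm wide. Origin: centre, on the table; z up. Two plates at right angles form a V, corner along y at x = 11, z = 30 mm. Backrest: rises 40 mm, leaning 35 deg from vertical to -x (the right, seen from the robot); ledge: rises 43 mm to +x, 35 deg above level. The seated tin, either way up, has its centre at (0, 0, 77) mm; turned over, its z points to -x, 35 deg below level.
- other_tin: The other tin, to be left alone: same size and look, 0.3 kg, lid fixed on, already lid-down in an identical rest to the left or right (its bare steel underside faces up and left). Origin: slab centre; z out of the lid side.
Not all that is in view belongs to the job. Leave any black or blue look-alike of the rest alone.

How it is judged:
On the way, in this order (a step that is already met when the one before it is completed fails the run):
1. the tin is lifted clear of its rest with the lid shut (z of tin in the frame of rest above 0.105 m and distance between tin and lid below 0.007 m and angle between the z axis of tin and the z axis of lid, either way round below 0.12 rad), for 0.1 s.
2. the tin is turned lid side down with the lid shut (angle between tin's own z axis and vertical above 1.92 rad and distance between tin and lid below 0.007 m and angle between the z axis of tin and the z axis of lid, either way round below 0.12 rad), for 0.1 s.
At the end, for the whole second after the job is handed in: The tin is still, in its own rest, lid side down on the backrest: slab centre within 13 mm across, 20 mm along and 11 mm in height of the seat centre, its z 55 deg from straight down and its long side along the rest, both within about 11 deg, lid shut (origins within 7 mm, 7 deg) (x of tin in the frame of rest between -0.013 and 0.013 m and y of tin in the frame of rest between -0.02 and 0.02 m and z of tin in the frame of rest between 0.066 and 0.089 m and angle between tin's own z axis and vertical between 1.99 and 2.37 rad and angle between the y axis of tin and the y axis of rest, either way round below 0.2 rad and distance between tin and lid below 0.007 m and angle between the z axis of tin and the z axis of lid, either way round below 0.12 rad and linear speed of each of tin, lid below 0.02 m/s); the robot touches nothing.
It fails at once if the lid comes off the tin (origins more than 12 mm apart) (distance between tin and lid above 0.012 m).
It fails at once if the other tin is moved more than 20 mm (distance of other_tin from where it was at the start of the episode above 0.02 m).
It also fails if it takes over 43 s, if anything falls off the work surface, if the arm or the gripper's body presses on something with over 40 N, if the wrist force passes 120 N, or if a joint passes its speed limit or range.

## Working session

There is one attempt and no reset: what is moved stays moved. The work goes in short steps, Python scripts to look and compute and a tool call to move; the robot and the scene stay as the last step left them, time stands still between calls to the robot, and variables do not carry over. Pictures are saved under pics/ and viewed, at most 10 in all, crops included, and the job is handed in when it is done.

Besides the shell and the picture viewer there is one more tool, called after "Call:" in YAML: its name, and indented under it one key for each argument. send_rows: Moves the arm, as the interface text tells. Its arguments: {"type":"object","properties":{"series":{"type":"array"}},"required":["series"]}

```bash
mkdir -p pics; cat > h.py <<'E'
import numpy as np, cv2
from cell import sense, grab_frame, finish_job
def snap(n,f):
    d=grab_frame(n); cv2.imwrite('pics/'+f,d['frame'][:,:,::-1]); np.savez('pics/'+n+'.npz',**d); return d
def ray(d,px):
    u=cv2.undistortPoints(np.array(px,float).reshape(-1,1,2),d['camera_matrix'],d['D']).reshape(-1,2)
    E=np.array(d['extrinsics']); v=np.c_[u[:,0],-u[:,1],-np.ones(len(u))]@E[:3,:3].T
    return E[:3,3],v/np.linalg.norm(v,axis=1)[:,None]
def onplane(d,px,z):
    o,v=ray(d,px); return o+v*((z-o[2])/v[:,2:3])
def proj(d,P):
    E=np.array(d['extrinsics']); c=(np.array(P,float).reshape(-1,3)-E[:3,3])@E[:3,:3]
    return cv2.projectPoints(c*[1,-1,-1],np.zeros(3),np.zeros(3),d['camera_matrix'],np.array(d['D']))[0].reshape(-1,2)
E
python3 - <<'E'
from h import *
for n in('side','top'):
    d=snap(n,n+'1.png'); print(n,np.round(d['extrinsics'],3).tolist(),d['camera_matrix'][0][0])
print(sense())
E
```

```text
side [[-0.928, 0.253, -0.272, 0.342], [-0.371, -0.622, 0.689, 0.518], [0.006, 0.741, 0.672, 0.63], [0.0, 0.0, 0.0, 1.0]] 536.1312054538796
top [[0.049, 0.977, -0.209, 0.368], [-0.999, 0.048, -0.01, -0.053], [0.0, 0.209, 0.978, 1.027], [0.0, 0.0, 0.0, 1.0]] 534.0992795722972
{'t': 0.1, 'joint_positions': array([ 1.13190114e+00,  3.59464379e-01,  1.51135818e+00, -6.30033634e-06,
        1.27252681e+00, -1.15090199e-01]), 'qvel': array([-0.00044762, -0.00151135, -0.00112629,  0.00136934, -0.0006828 ,
       -0.00037902]), 'tau': array([-6.50212551e-04, -5.28656244e+01, -2.79348367e+01, -4.45555834e-04,
        5.07838166e-03, -3.93091085e-06]), 'eef_pos': array([0.19068833, 0.56834758, 0.30310593]), 'ee_rot': array([-3.13984687e+00, -1.95754920e-04,  2.81778935e+00]), 'contact_force': array([ 0.18454757, -0.3457431 ,  0.26510264]), 'torque': array([0.0081463 , 0.02867585, 0.06859345]), 'grip_force': 0.0, 'grip_width': 0.08541076316156201}
```

View pics/side1.png

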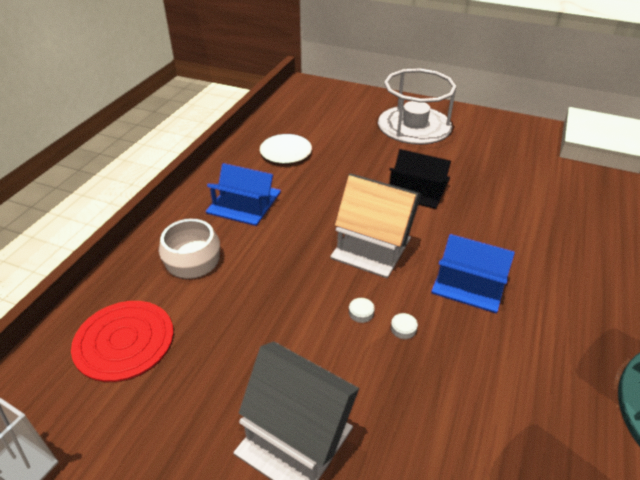

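View pics/top1.png

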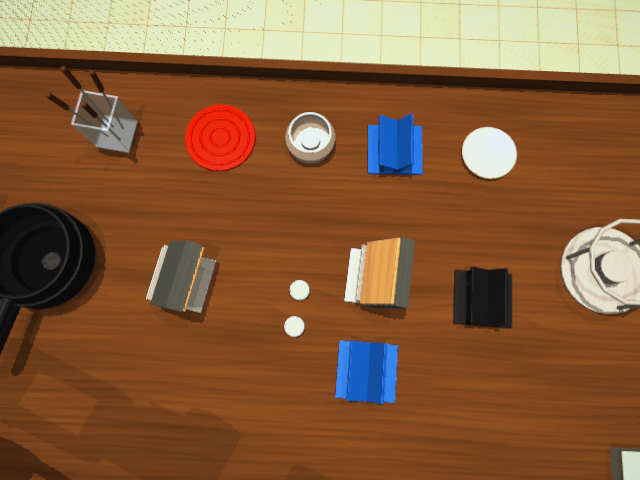

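The top view shows the target tin (pale wood lid) at about (385,272), with the lid facing left (+y). The other tin is at (180,275). In the side view the target's lid is at (375,210). Next I'll get sharper corners.

```bash
python3 - <<'E'
from h import *
out=[]
for n,(x,y,w,h) in dict(side=(325,165,100,115),top=(335,225,90,90)).items():
    d=dict(np.load(f'pics/{n}.npz')); im=d['frame'][y:y+h,x:x+w]
    hsv=cv2.cvtColor(im,cv2.COLOR_RGB2HSV)
    m=cv2.inRange(hsv,(8,70,150),(25,190,255)); m=cv2.morphologyEx(m,cv2.MORPH_OPEN,np.ones((3,3)))
    c=max(cv2.findContours(m,0,1)[0],key=cv2.contourArea)
    print(n,cv2.contourArea(c),(cv2.approxPolyDP(c,2.5,True).reshape(-1,2)+[x,y]).tolist())
    b=cv2.resize(im[:,:,::-1],(400,int(h*400/w)),interpolation=cv2.INTER_CUBIC)
    cv2.drawContours(b,[(c*400/w).astype(int)],-1,(255,0,255),1)
    out.append(cv2.copyMakeBorder(b,0,480-b.shape[0],0,0,0))
cv2.imwrite('pics/crop.png',np.hstack(out))
E
```

```text
side 3662.5 [[348, 176], [335, 225], [399, 245], [415, 194]]
top 2083.0 [[399, 238], [367, 242], [361, 303], [393, 303]]
```

View pics/crop.png

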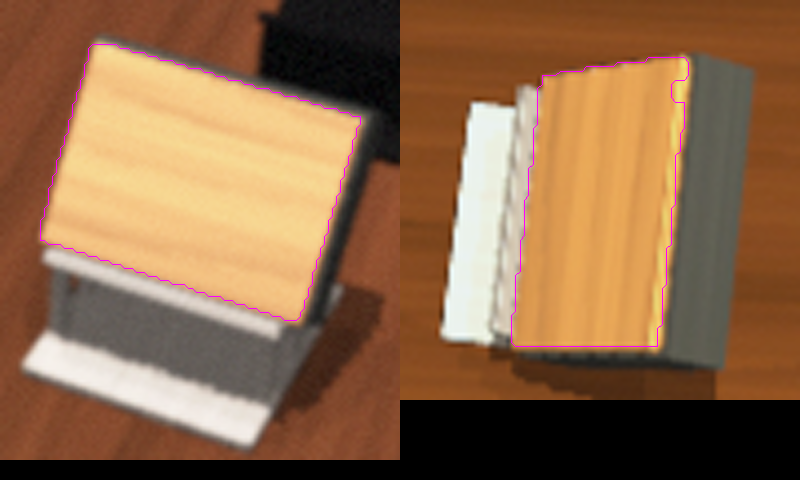

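The crops show the lid face clearly in both views, so I'll triangulate its four corners.

```bash
python3 - <<'E'
from h import *
from scipy.optimize import least_squares
s,t=[dict(np.load(f'pics/{n}.npz')) for n in('side','top')]
S=[[348,175.5],[415.5,193.5],[335,225.5],[399.5,245.5]]; T=[[398,237.8],[391,303.5],[367,241.7],[360.3,303.5]]
os,vs=ray(s,S); ot,vt=ray(t,T); P=[]
for a,b in zip(vs,vt):
    k=np.linalg.lstsq(np.c_[a,-b],ot-os,rcond=None)[0]; p,q=os+k[0]*a,ot+k[1]*b
    P.append((p+q)/2); print(np.round((p+q)/2,4),'gap',np.round(np.linalg.norm(p-q)*1e3,1))
P=np.array(P); print([np.round(np.linalg.norm(P[i]-P[j]),4) for i,j in((0,1),(2,3),(0,2),(1,3))])
def pose(q):
    yaw,x,y,z=q; c,n=np.cos(yaw),np.sin(yaw); Rz=np.array([[c,-n,0],[n,c,0],[0,0,1]])
    a,b=np.cos(np.radians(35)),np.sin(np.radians(35))
    tz=[a,0,b]; tx=[b,0,-a]; ty=np.cross(tz,tx)
    return Rz@np.array([tx,ty,tz]).T,np.array([x,y,z])
# rest x = left
def f(q):
    R,o=pose(q); L=np.array([[-43,sg*58,18] for sg in(-1,1)]+[[43,sg*58,18] for sg in(-1,1)])/1e3
    W=L@R.T+o
    return np.r_[(proj(s,W)-S).ravel(),(proj(t,W)-T).ravel()]
r=least_squares(f,[1.5,.35,-.15,.077]); print(r.x,np.sqrt(np.mean(r.fun**2)),np.round(r.fun,1)); print(pose(r.x)[0])
E
```

```text
[ 0.5711 -0.1733  0.1225] gap 3.3
[ 0.456  -0.1635  0.1256] gap 1.7
[ 0.5754 -0.1253  0.0517] gap 0.8
[ 0.4607 -0.1166  0.0531] gap 2.6
[np.float64(0.1156), np.float64(0.115), np.float64(0.0856), np.float64(0.0865)]
[ 1.49444099  0.51475267 -0.15943679  0.07778634] 0.6455214347497735 [ 0.7 -0.4  0.5  0.7 -0.  -0.2  1.1  0.7  0.2 -1.4  0.7 -0.5 -0.4 -0.5
 -0.6 -0.3]
[[ 0.04375308 -0.99708635  0.06248587]
 [ 0.57190523  0.07628116  0.81676532]
 [-0.81915204  0.          0.57357644]]
```

```bash
cat >> h.py <<'E'
from scipy.spatial.transform import Rotation as Ro
C=np.array([.5148,-.1594,.077]); yaw=1.494
Rt=(Ro.from_euler('z',yaw)*Ro.from_matrix(np.array([[np.sin(.6109),0,-np.cos(.6109)],[0,1,0],[np.cos(.6109),0,np.sin(.6109)]]).T)).as_matrix()
Rg=np.c_[np.cross(Rt[:,2],Rt[:,0]),Rt[:,2],Rt[:,0]]   # tool: y=tin z, z=tin x
Rf=Rg@np.diag([-1,-1,1])
def tcp(d): return C+Rt[:,0]*(d-.054)   # d: grasp point along tin x
def to(Rgoal,P,p=None,R=None):
    s=sense(); p=s['eef_pos'] if p is None else np.array(p); R=Ro.from_euler('xyz',s['ee_rot']).as_matrix() if R is None else R
    print('t',s['t'],'turn(6deg)',np.round(Ro.from_matrix(R.T@Rgoal).as_rotvec(degrees=True)/6,3),'shift(25mm)',np.round(R.T@(np.array(P)-p)/.025,3))
E
python3 - <<'E'
from h import *
s=sense(); q=s['joint_positions']
fk=lambda q: (Ro.from_euler('z',q[0])*Ro.from_euler('y',q[1]+q[2])*Ro.from_euler('z',q[3])*Ro.from_euler('y',q[4])*Ro.from_euler('z',q[5])).as_matrix()
R0=Ro.from_euler('xyz',s['ee_rot']).as_matrix(); A=fk(q).T@R0; print(np.round(A,3)); A=np.round(A)
print(Rg.round(3),tcp(-.02),tcp(-.09))
for R in(Rg,Rf):
  for j1 in(-.3,-.5,-.65):
   for a in (1.7,2.0,2.3):
    M=(Ro.from_euler('z',j1)*Ro.from_euler('y',a)).as_matrix().T@R@A.T
    print(j1,a,np.round(Ro.from_matrix(M).as_euler('ZYZ'),2))
to(R0,[.58,0,.32]); to(Rg,tcp(-.12),[.58,0,.32],R0); to(Rg,tcp(-.12),[.58,0,.32],Rg)
E
```

```text
[[ 0. -1. -0.]
 [ 1.  0. -0.]
 [ 0. -0.  1.]]
[[-0.997  0.063  0.044]
 [ 0.077  0.817  0.572]
 [-0.     0.574 -0.819]] [ 0.51154345 -0.20172166  0.13761578] [ 0.50846293 -0.24175566  0.19495502]
-0.3 1.7 [ 0.59  1.59 -1.83]
-0.3 2.0 [ 0.61  1.34 -2.  ]
-0.3 2.3 [ 0.68  1.1  -2.19]
-0.5 1.7 [ 0.56  1.7  -1.99]
-0.5 2.0 [ 0.56  1.44 -2.15]
-0.5 2.3 [ 0.6   1.19 -2.32]
-0.65 1.7 [ 0.51  1.78 -2.12]
-0.65 2.0 [ 0.5   1.51 -2.27]
-0.65 2.3 [ 0.53  1.25 -2.42]
-0.3 1.7 [0.59 1.59 1.31]
-0.3 2.0 [0.61 1.34 1.14]
-0.3 2.3 [0.68 1.1  0.95]
-0.5 1.7 [0.56 1.7  1.15]
-0.5 2.0 [0.56 1.44 0.99]
-0.5 2.3 [0.6  1.19 0.82]
-0.65 1.7 [0.51 1.78 1.02]
-0.65 2.0 [0.5  1.51 0.87]
-0.65 2.3 [0.53 1.25 0.72]
t 0.1 turn(6deg) [0. 0. 0.] shift(25mm) [-21.996 -16.599  -0.651]
t 0.1 turn(6deg) [-5.82   0.717 -2.286] shift(25mm) [ -0.533 -10.739   4.037]
t 0.1 turn(6deg) [0. 0. 0.] shift(25mm) [  2.111 -10.947  -2.759]
```

Call:
send_rows:
  series:
    - [[0, 0, 0], [-1, -0.75, 0], 85]
    - [[0, 0, 0], [-1, -0.75, 0], 85]
    - [[0, 0, 0], [-1, -0.75, 0], 85]
    - [[0, 0, 0], [-1, -0.75, 0], 85]
    - [[0, 0, 0], [-1, -0.75, 0], 85]
    - [[0, 0, 0], [-1, -0.75, 0], 85]
    - [[0, 0, 0], [-1, -0.75, 0], 85]
    - [[0, 0, 0], [-1, -0.75, 0], 85]
    - [[0, 0, 0], [-1, -0.75, 0], 85]
    - [[0, 0, 0], [-1, -0.75, 0], 85]
    - [[0, 0, 0], [-1, -0.75, -0.3], 85]
    - [[0, 0, 0], [-1, -0.75, -0.3], 85]

```text
t: 1.3
eef_pos: [0.4039, 0.2587, 0.3186]
ee_rot: [-3.141, -0.001, 2.818]
contact_force: [0.6, 0.3, 1.2]
grip_width: 0.0852
grip_force: 0.0
```

Call:
send_rows:
  series:
    - [[0, 0, 0], [-1, -0.75, 0], 85]
    - [[0, 0, 0], [-1, -0.75, 0], 85]
    - [[0, 0, 0], [-1, -0.75, 0], 85]
    - [[0, 0, 0], [-1, -0.75, 0], 85]
    - [[-0.8, 0.1, -0.3], [-1, -0.75, 0], 85]
    - [[-0.8, 0.1, -0.3], [-1, -0.75, 0], 85]
    - [[-0.8, 0.1, -0.3], [-1, -0.75, 0], 85]
    - [[-0.8, 0.1, -0.3], [-1, -0.75, 0], 85]
    - [[-0.8, 0.1, -0.3], [-0.5, -0.75, 0], 85]
    - [[-0.8, 0.1, -0.3], [-0.5, -0.75, 0], 85]
    - [[-0.8, 0.1, -0.3], [0, -0.75, 0], 85]
    - [[0, 0, 0], [0, 0, 0], 85]

```text
t: 2.5
eef_pos: [0.5661, 0.0008, 0.2823]
ee_rot: [2.55, -0.01, 3.042]
contact_force: [-0.2, 0.8, -0.6]
grip_width: 0.0848
grip_force: 0.0
```

```bash
python3 - <<'E'
from h import *
s=sense(); print(s['eef_pos'],s['joint_positions'].round(2)); to(Rg,tcp(-.12)); R=Rg; to(Rg,tcp(-.12),None,Rg)
E
```

```text
[0.56606644 0.00082766 0.28229485] [-0.41  0.4   1.65  0.57  1.35 -2.08]
t 2.5 turn(6deg) [-0.186  0.039 -0.233] shift(25mm) [  1.29  -10.184  -3.798]
t 2.5 turn(6deg) [0. 0. 0.] shift(25mm) [  1.553 -10.074  -3.989]
```

Call:
send_rows:
  series:
    - [[-0.2, 0, -0.2], [0.15, -1, -0.8], 85]
    - [[0, 0, 0], [0.15, -1, -0.8], 85]
    - [[0, 0, 0], [0.15, -1, -0.8], 85]
    - [[0, 0, 0], [0.15, -1, -0.8], 85]
    - [[0, 0, 0], [0.15, -1, -0.8], 85]
    - [[0, 0, 0], [0.15, -1, 0], 85]
    - [[0, 0, 0], [0.15, -1, 0], 85]
    - [[0, 0, 0], [0.15, -1, 0], 85]
    - [[0, 0, 0], [0.15, -1, 0], 85]
    - [[0, 0, 0], [0.15, -1, 0], 85]
    - [[0, 0, 0], [0, 0, 0], 75]
    - [[0, 0, 0], [0, 0, 0], 75]

```text
t: 3.7
eef_pos: [0.5086, -0.2541, 0.224]
ee_rot: [2.53, 0.005, 3.063]
contact_force: [-0.6, -0.2, 0.6]
grip_width: 0.0748
grip_force: 0.0
```

```bash
python3 - <<'E'
from h import *
s=sense(); print(s['eef_pos'],s['grip_width'],s['joint_positions'].round(2)); to(Rg,tcp(-.02))
S=snap('side','side2.png');snap('top','top2.png')
a=cv2.imread('pics/side2.png')[80:380,260:560];b=cv2.imread('pics/top2.png')[130:430,280:580]
cv2.imwrite('pics/c2.png',cv2.resize(np.hstack([a,b]),(800,400)))
E
```

```text
[ 0.50857918 -0.25412362  0.2240153 ] 0.07484124443564555 [-0.82  0.57  1.52  0.44  1.5  -2.45]
t 3.7 turn(6deg) [0.003 0.048 0.012] shift(25mm) [ 0.063 -0.264  4.035]
```

View pics/c2.png

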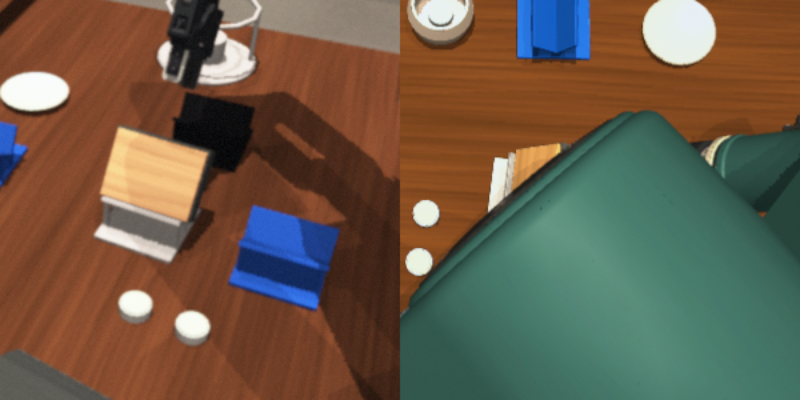

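The side view shows the gripper behind and above the tin, lined up with the tin's x axis at the crop's (190,40). The rest and tin haven't moved, so I'll go in.

Call:
send_rows:
  series:
    - [[0, 0.05, 0], [0.05, -0.25, 0.7], 75]
    - [[0, 0, 0], [0, 0, 0.8], 75]
    - [[0, 0, 0], [0, 0, 0.8], 75]
    - [[0, 0, 0], [0, 0, 0.8], 75]
    - [[0, 0, 0], [0, 0, 0.7], 75]
    - [[0, 0, 0], [0, 0, 0.2], 75]
    - [[0, 0, 0], [0, 0, 0], 75]
    - [[0, 0, 0], [0, 0, 0], 75]

```text
t: 4.6
eef_pos: [0.5119, -0.2026, 0.1394]
ee_rot: [2.532, 0.003, 3.067]
contact_force: [0.2, -0.7, 0.2]
grip_width: 0.0749
grip_force: 0.0
```

```bash
python3 - <<'E'
from h import *
to(Rg,tcp(-.02)); snap('side','side3.png')
a=cv2.imread('pics/side3.png')[130:330,270:470]
cv2.imwrite('pics/c3.png',cv2.resize(a,(600,600),interpolation=cv2.INTER_CUBIC))
E
```

```text
t 4.6 turn(6deg) [-0.012  0.009  0.029] shift(25mm) [ 0.018 -0.012  0.077]
```

View pics/c3.png

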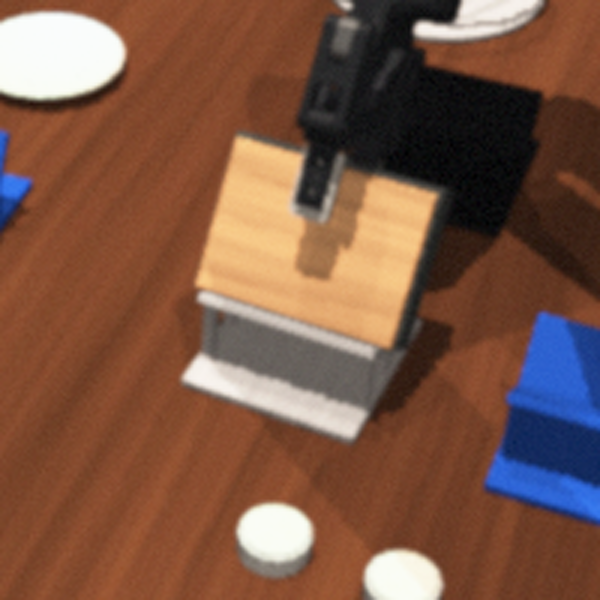

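The finger sits over the middle of the lid with its tip at crop (315,215), and its shadow shows a clear gap. I'll close the fingers.

Call:
send_rows:
  series:
    - [[0, 0, 0], [0, 0, 0.08], 60]
    - [[0, 0, 0], [0, 0, 0], 50]
    - [[0, 0, 0], [0, 0, 0], 44]
    - [[0, 0, 0], [0, 0, 0], 40]
    - [[0, 0, 0], [0, 0, 0], 36]
    - [[0, 0, 0], [0, 0, 0], 32]
    - [[0, 0, 0], [0, 0, 0], 25]
    - [[0, 0, 0], [0, 0, 0], 15]
    - [[0, 0, 0], [0, 0, 0], 5]
    - [[0, 0, 0], [0, 0, 0], 0]
    - [[0, 0, 0], [0, 0, 0], 0]
    - [[0, 0, 0], [0, 0, 0], 0]

```text
t: 5.85
eef_pos: [0.5116, -0.2019, 0.137]
ee_rot: [2.532, 0.002, 3.066]
contact_force: [-2.3, -5.6, 1.4]
grip_width: 0.0348
grip_force: 59.1
```

Call:
send_rows:
  series:
    - [[0, 0, 0], [0, 0, -0.2], 0]
    - [[0, 0, 0], [0, 0, -0.3], 0]
    - [[0, 0, 0], [0, 0, -0.5], 0]
    - [[0, 0, 0], [0, 0, -0.5], 0]
    - [[0, 0, 0], [0, 0, -0.5], 0]
    - [[0, 0, 0], [0, 0, -0.5], 0]
    - [[0, 0, 0], [0, 0, -0.5], 0]
    - [[0, 0, 0], [0, 0, -0.5], 0]
    - [[0, 0, 0], [0, 0, -0.5], 0]
    - [[0, 0, 0], [0, 0, -0.5], 0]
    - [[0, 0, 0], [0, 0, -0.3], 0]
    - [[0, 0, 0], [0, 0, 0], 0]

```text
t: 7.05
eef_pos: [0.5065, -0.2708, 0.2362]
ee_rot: [2.532, 0.003, 3.066]
contact_force: [0.3, -0.1, -4.3]
grip_width: 0.0347
grip_force: 60.1
```

```bash
python3 - <<'E'
from h import *
to(Rg,tcp(-.14)); print(sense()['joint_positions'].round(2)); snap('side','side4.png')
a=cv2.imread('pics/side4.png')[80:330,270:520]
cv2.imwrite('pics/c4.png',cv2.resize(a,(600,600),interpolation=cv2.INTER_CUBIC))
E
```

```text
t 7.05 turn(6deg) [-0.017  0.016  0.024] shift(25mm) [0.012 0.007 0.017]
[-0.84  0.56  1.49  0.43  1.54 -2.45]
```

View pics/c4.png

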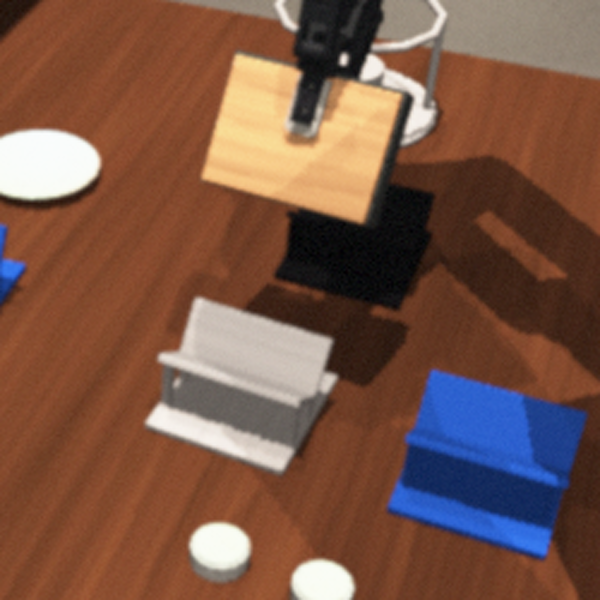

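The tin is lifted clear with the lid shut, shown at crop (305,140), and the empty rest is at (240,370). Next I'll turn it 180° about the tool z axis.

Call:
send_rows:
  series:
    - [[0, 0, 0.3], [0, 0, 0], 0]
    - [[0, 0, 0.7], [0, 0, 0], 0]
    - [[0, 0, 1], [0, 0, 0], 0]
    - [[0, 0, 1], [0, 0, 0], 0]
    - [[0, 0, 1], [0, 0, 0], 0]
    - [[0, 0, 1], [0, 0, 0], 0]
    - [[0, 0, 1], [0, 0, 0], 0]
    - [[0, 0, 1], [0, 0, 0], 0]
    - [[0, 0, 1], [0, 0, 0], 0]
    - [[0, 0, 1], [0, 0, 0], 0]
    - [[0, 0, 1], [0, 0, 0], 0]
    - [[0, 0, 1], [0, 0, 0], 0]

```text
t: 8.3
eef_pos: [0.5059, -0.269, 0.2346]
ee_rot: [2.866, -0.553, 1.989]
contact_force: [0.5, -0.7, -4.0]
grip_width: 0.0351
grip_force: 60.0
```

Call:
send_rows:
  series:
    - [[0, 0, 1], [0, 0, 0], 0]
    - [[0, 0, 1], [0, 0, 0], 0]
    - [[0, 0, 1], [0, 0, 0], 0]
    - [[0, 0, 1], [0, 0, 0], 0]
    - [[0, 0, 1], [0, 0, 0], 0]
    - [[0, 0, 1], [0, 0, 0], 0]
    - [[0, 0, 1], [0, 0, 0], 0]
    - [[0, 0, 1], [0, 0, 0], 0]
    - [[0, 0, 1], [0, 0, 0], 0]
    - [[0, 0, 1], [0, 0, 0], 0]
    - [[0, 0, 1], [0, 0, 0], 0]
    - [[0, 0, 1], [0, 0, 0], 0]

```text
t: 9.5
eef_pos: [0.5059, -0.269, 0.2346]
ee_rot: [-2.66, -0.393, 0.556]
contact_force: [-0.5, -0.4, -2.9]
grip_width: 0.0349
grip_force: 60.0
```

Call:
send_rows:
  series:
    - [[0, 0, 1], [0, 0, 0], 0]
    - [[0, 0, 1], [0, 0, 0], 0]
    - [[0, 0, 1], [0, 0, 0], 0]
    - [[0, 0, 1], [0, 0, 0], 0]
    - [[0, 0, 1], [0, 0, 0], 0]
    - [[0, 0, 1], [0, 0, 0], 0]
    - [[0, 0, 0.6], [0, 0, 0], 0]
    - [[0, 0, 0.4], [0, 0, 0], 0]
    - [[0, 0, 0], [0, 0, 0], 0]
    - [[0, 0, 0], [0, 0, 0], 0]

```text
t: 10.5
eef_pos: [0.506, -0.2693, 0.2348]
ee_rot: [-2.53, -0.001, -0.074]
contact_force: [-0.7, 0.0, -5.0]
grip_width: 0.035
grip_force: 60.1
```

```bash
python3 - <<'E'
from h import *
to(Rf,tcp(-.14)); s=snap('side','side5.png'); a=s['frame'][80:330,270:520][:,:,::-1]
# expected slab corners (flipped), z=-18 underside face, at 120 mm lift
R=np.c_[Rt[:,0],-Rt[:,1],-Rt[:,2]]
L=np.array([[-45,-60,-18],[-45,60,-18],[45,60,-18],[45,-60,-18]])/1e3
p=proj(s,(L@R.T)+C-Rt[:,0]*.12); print(p.round(1).tolist())
b=cv2.resize(a,(600,600),interpolation=cv2.INTER_CUBIC); cv2.polylines(b,[((p-[270,80])*2.4).astype(int)],True,(0,255,255),1); cv2.imwrite('pics/c5.png',b)
E
```

```text
t 10.5 turn(6deg) [-0.004  0.006  0.03 ] shift(25mm) [ 0.014  0.01  -0.06 ]
[[439.8, 118.3], [367.6, 101.4], [352.7, 156.2], [423.0, 175.2]]
```

View pics/c5.png

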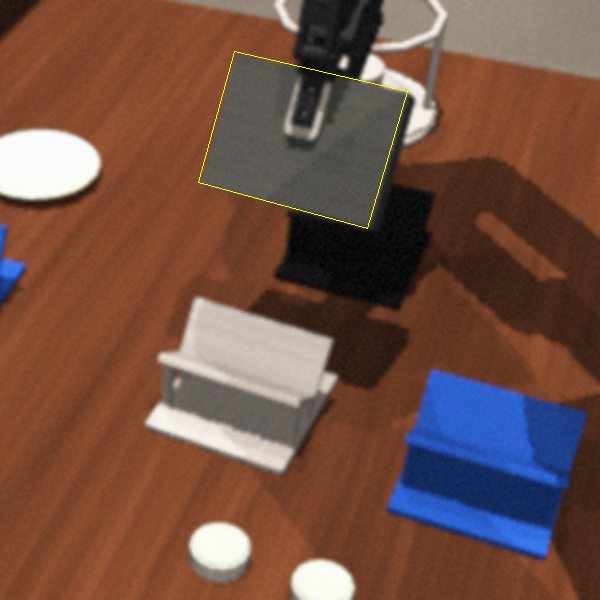

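It matches the expected outline exactly, turned over and shut. I'll lower it with a 2.5 mm offset away from the backrest.

Call:
send_rows:
  series:
    - [[0, 0, 0], [0, -0.1, 0.3], 0]
    - [[0, 0, 0], [0, 0, 0.6], 0]
    - [[0, 0, 0], [0, 0, 0.6], 0]
    - [[0, 0, 0], [0, 0, 0.6], 0]
    - [[0, 0, 0], [0, 0, 0.5], 0]
    - [[0, 0, 0], [0, 0, 0.4], 0]
    - [[0, 0, 0], [0, 0, 0.4], 0]
    - [[0, 0, 0], [0, 0, 0.3], 0]
    - [[0, 0, 0], [0, 0, 0.3], 0]
    - [[0, 0, 0], [0, 0, 0.2], 0]
    - [[0, 0, 0], [0, 0, 0.1], 0]
    - [[0, 0, 0], [0, 0, 0], 0]

```text
t: 11.75
eef_pos: [0.511, -0.2061, 0.1485]
ee_rot: [-2.531, -0.001, -0.075]
contact_force: [0.1, 1.0, -4.4]
grip_width: 0.0348
grip_force: 60.1
```

```bash
python3 -c "
from h import *
to(Rf,tcp(-.02))"
```

```text
t 11.75 turn(6deg) [0.002 0.001 0.021] shift(25mm) [0.006 0.105 0.457]
```

Call:
send_rows:
  series:
    - [[0, 0, 0], [0, 0, 0.15], 0]
    - [[0, 0, 0], [0, 0, 0.15], 0]
    - [[0, 0, 0], [0, 0, 0.08], 0]
    - [[0, 0, 0], [0, 0.04, 0.03], 0]
    - [[0, 0, 0], [0, 0.04, 0], 0]
    - [[0, 0, 0], [0, 0, 0], 0]
    - [[0, 0, 0], [0, 0, 0], 0]

```text
t: 12.45
eef_pos: [0.5115, -0.2022, 0.1391]
ee_rot: [-2.531, -0.001, -0.075]
contact_force: [0.3, -0.3, -4.2]
grip_width: 0.0346
grip_force: 60.1
```

```bash
python3 -c "
from h import *
to(Rf,tcp(-.02))"
```

```text
t 12.45 turn(6deg) [ 0.004 -0.003  0.02 ] shift(25mm) [0.002 0.02  0.059]
```

Call:
send_rows:
  series:
    - [[0, 0, 0], [0, 0.02, 0.05], 0]
    - [[0, 0, 0], [0, 0, 0.03], 0]
    - [[0, 0, 0], [0, 0, 0], 0]
    - [[0, 0, 0], [0, 0, 0], 0]

```text
t: 12.85
eef_pos: [0.5115, -0.2017, 0.1376]
ee_rot: [-2.532, -0.002, -0.075]
contact_force: [-3.6, -4.2, 3.8]
grip_width: 0.0347
grip_force: 61.3
```

Ledge contact is felt. I'll release gently.

Call:
send_rows:
  series:
    - [[0, 0, 0], [0, 0, 0], 34]
    - [[0, 0, 0], [0, 0, 0], 37]
    - [[0, 0, 0], [0, 0, 0], 40]
    - [[0, 0, 0], [0, 0, 0], 45]
    - [[0, 0, 0], [0, 0, 0], 50]
    - [[0, 0, 0], [0, 0, 0], 60]
    - [[0, 0, 0], [0, 0, 0], 70]
    - [[0, 0, 0], [0, 0, 0], 75]
    - [[0, 0, 0], [0, 0, 0], 75]
    - [[0, 0, 0], [0, 0, 0], 75]

```text
t: 13.85
eef_pos: [0.5115, -0.2012, 0.1371]
ee_rot: [-2.531, -0.001, -0.075]
contact_force: [-0.5, -0.3, 0.3]
grip_width: 0.0753
grip_force: 0.0
```

Call:
send_rows:
  series:
    - [[0, 0, 0], [0, 0, -0.2], 75]
    - [[0, 0, 0], [0, 0, -0.5], 75]
    - [[0, 0, 0], [0, 0, -0.8], 75]
    - [[0, 0, 0], [0, 0, -0.8], 75]
    - [[0, 0, 0], [0, 0, -0.8], 75]
    - [[0, 0, 0], [0, 0, -0.8], 75]
    - [[0, 0, 0], [0, 0, -0.8], 75]
    - [[0, 0, 0], [0, 0, 0], 75]
    - [[0, 0, 0], [0, 0, 0], 75]
    - [[0, 0, 0], [0, 0, 0], 75]

```text
t: 14.85
eef_pos: [0.5058, -0.2678, 0.2328]
ee_rot: [-2.53, -0.0, -0.075]
contact_force: [-1.1, 0.0, 0.4]
grip_width: 0.0752
grip_force: 0.0
```

```bash
python3 - <<'E'
from h import *
s=snap('side','side6.png'); a=s['frame'][130:330,270:470][:,:,::-1]
R=np.c_[Rt[:,0],-Rt[:,1],-Rt[:,2]]
L=np.array([[-45,-60,-18],[-45,60,-18],[45,60,-18],[45,-60,-18]])/1e3
p=proj(s,(L@R.T)+C)
b=cv2.resize(a,(600,600),interpolation=cv2.INTER_CUBIC); cv2.polylines(b,[((p-[270,130])*3).astype(int)],True,(0,255,255),1); cv2.imwrite('pics/c6.png',b)
E
```

```text
(no output)
```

View pics/c6.png

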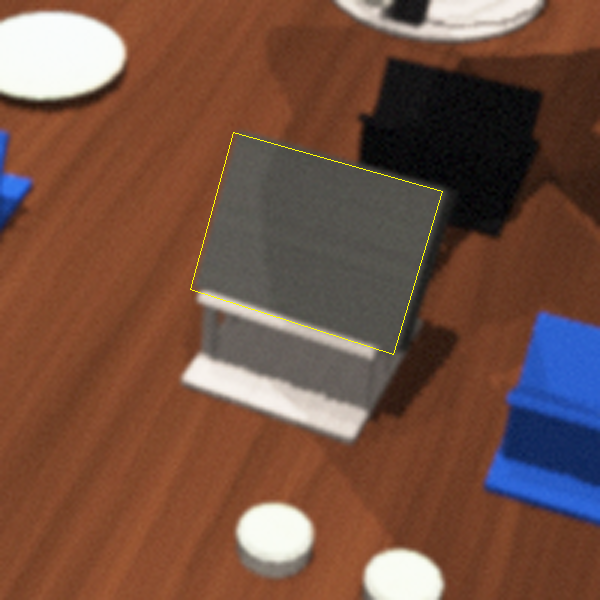

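The tin lies exactly on the predicted seated outline, steel underside up, and the gripper is clear. I'll hand it in.

```bash
python3 -c "
from h import *
print(finish_job())"
```

```text
the job is handed in; nothing more can be done
None
```

I turned the tin over and set it back in its own rest, lid side against the backrest. The last picture shows it on the predicted seat outline, the other tin was not touched, and the job was handed in about 15 s in; no verdict came back.

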